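# Open the push-latch damp cupboard

### The arm

A 6-joint arm with a two-finger parallel gripper is mounted at the origin on the work surface. World frame = base frame: x ahead of the robot, y to its left, z up, the work surface at z = 0. Lengths are in mm, angles in rad, forces in N, time in s.
With the tool pointing down it reaches from about 350 to 875 mm from the base axis. Payload 4.2 kg.
Tool frame: the origin (TCP) lies between the finger pads; the fingertips stand 11 mm ahead of it and the grasp point (between the pads) lies 8 mm behind it; z points along the fingers, y is the direction in which the jaws open and shut (so a half turn about z gives the same grasp; the last joint's range is limited). The gripper opens to 85 mm and grips with 20 to 120 N. Pads are 22 mm wide; open, the fingers measure 114 mm over their backs; the gripper's body (76 mm by 85 mm) begins 54 mm behind the grasp point. The pads swing forward as they close: fully open they stand 13 mm farther back than shut.
Start: joints at [1.506, 0.385, 0.008, 0, -1.194, -0.259], TCP at [198.825, 592.51, 242.312] pointing down, gripper open.
Joint ranges: [-3.14, 3.14], [-1.21, 2.06], [-1.07, 1.41], [-3.16, 2.05], [-2.99, -0.16], [-3.1, 3.1]. Speed limits (rad/s): [2.79, 2.79, 3.14, 3.14, 3.14, 3.14].

### API

Orientations are given as a unit quaternion [x, y, z, w].
In Python, from bench import * gives the robot as it stands. The module is installed in compiled form; this text tells all that it offers.
- The arm moves only by the tool drive_tool, never from a script. Its argument "increments" is a list of rows, each a list of 3 entries, a list of its own where there are three numbers: the gripper command: -1 is shut, 1 is fully open, values between are in proportion, then the shift along the tool's x, y, z scaled (see below), then the turn about the tool's z scaled (see below). In form: [[hand, [tx, ty, tz], turn], ...]. A call has 1 to 20 rows; each row shifts and turns the commanded pose from where the row before left it, along the tool's axes as they then stand; what a row does not reach is not made up. The controller multiplies each number of a shift by 0.3 m and each number of a turn by 2 rad. A row lasts 1/8 s, in which the tool goes at most 62.5 mm and 10.7 degrees, less where a joint would pass 70% of its speed; a pose out of reach is approached as far as the arm can. A call with a number of a shift or a turn outside -1 to 1 is refused whole. A call with a gripper value outside its range is refused whole. The fingers move at their own pace and stop on an object; the grip force is fixed at half the most. Time passes only in rows, so rows that do not move let the fingers close. It gives the time, the measured TCP pose, the force and the opening at its end, in the units of the state.
- read_state(): the state, without advancing time (a new reading comes with each control period).
- get_image(name): name is "scene" or "top" or "wrist"; returns the picture (400x640x3 uint8, red, green, blue); there is no depth.
- calibration(name): a dict with "fovy" (degrees; the focal length in pixels is half the picture's height over the tangent of half this angle, whatever the lens; pixels are square), "cx", "cy" (the principal point, pixels), "R" (3x3) and "t" (3): a world point X has camera coordinates R X + t. Camera axes: x right, y down, z forward; pixel columns grow to the right and rows downward; lengths in mm; the calibration is good to about 2 mm. A picture is of the moment at which its call begins: read the wrist's pose just before it. calibration takes no time and is no camera call; for the wrist camera it gives the pose at the moment of the call.
- job_done(): hands the job in, once; it reports no verdict.
The state is a dict: "clock": time; "joints": joint angles; "joint_vel": joint speeds; "joint_efforts": joint torques, N m; "position": TCP position; "ee_rot": TCP orientation; "contact_force": force on the tool from outside, world axes, zero at the start; "wrist_torque": the same for the moment, N m; "gripper_width": finger opening in mm.
Only numpy, scipy, OpenCV 4.12 (cv2) and the standard library are available. Lean on these libraries where they do the work, as an engineer would, in place of code of your own. Each camera call takes 0.05 s, during which the arm holds its last target.

### The job

The pots in the damp cupboard marked with green tape are to be aired: press its door in with a fingertip at the tape until the push catch lets go, take the finger away and let the spring put the door ajar, then reach behind its free edge and swing it wide open with the side of the finger, about square to the cupboard. Only touch and push: grasp and lift nothing, leave the blue- and orange-taped doors shut and everything that stands around where it is.

Things in the scene. Friction and masses are not known exactly. Their poses are not given: they have to be found in the camera images.
- plinth: Wooden plinth, 200 x 570 mm and 35 mm high, under three alike plywood cupboards (each 180 wide, 180 deep, 210 mm high) that stand side by side, 4 mm apart, in any order. Each has one plain door without handle, marked by a green, blue or orange tape, 50 x 24 mm, at its top right corner and folded over the top edge. Origin: centre of the underside; x axis from the doors to the back.
- green_cupboard: Body of the cupboard to open, fixed. Origin: centre of its underside, on the plinth. Its front face lies 90 mm before the origin (towards -x, the robot's side), its top 210 mm above it. The shut door's back stands 7 mm in front of that face; all three shut doors are level with one another.
- green_tape (a point): Centre of the green tape on the front face of the door to open, where it is pressed: 145 mm from the hinge line, 29 mm from the free edge, 25 mm below the door's top edge. The door is an upright panel 174 wide, 200 high, 12 mm thick, its top edge 240 mm above the table. Axes turn with the door: x square to it, into the cupboard; y along it towards the hinge; z up.
- green_hinge (a point): Upper end of the green door's vertical hinge line, along its front left edge (as the robot sees it), in the plane of its front face, level with its top edge; the panel lies 0 to 12 mm behind. The back of the door is plain over its upper 90 mm; lower down (115 to 125 mm below the top) sit a steel strike 25 mm deep, 155 mm from the hinge line, and a spring plunger, 100 mm from it.
- green_door (a joint): Door angle, rad: 0 shut on its push catch; negative pressed in (stop -0.036, 5 mm at the tape); positive as the free edge comes out towards the robot (stop 1.65). Pressed home (5 to 6 N, more on the stop) the catch frees; as the finger withdraws the spring eases the door out in about 1 s to 0.44 (free edge 75 mm out), where it stays; beyond, under 1 N swings it and it stays put. It does not catch again.
- blue_door (a joint): Angle of the blue-taped door in rad, same build and sense; it must stay shut (0).
- orange_door (a joint): Angle of the orange-taped door in rad, same build and sense; it must stay shut (0).
- clay_cup: Loose pinkish bisque cup, 76 mm across and 90 mm high, on the table some 100 mm in front of the blue-taped cupboard. Origin: centre of its underside.
- small_bowl: Loose white bowl, 100 mm across and 55 mm high, on the table some 100 mm in front of the orange-taped cupboard. Origin: centre of its underside.
- bisque_pot: Loose pinkish bisque bowl, 90 mm across and 75 mm high, on top of the green-taped cupboard towards the back. Origin: centre of its underside.
- mould_a: Loose white plaster casting mould, 85 x 110 x 80 mm high, on top of the blue-taped cupboard towards the back. Origin: centre of its underside.
- mould_b: The same kind of mould on top of the orange-taped cupboard.
- glaze_jar: Loose lidded glaze jar, 72 mm across and 100 mm high, on the table to the right. Origin: centre of its underside.
- tamper: Loose turned wooden tamper, 90 mm across the foot and 70 mm high, on the table to the left. Origin: centre of its underside.

How it is judged (in metres and radians):
On the way, in this order (a step that is already met when the one before it is completed fails the run):
1. the green-taped door is pressed in by the robot until its catch lets go (value of joint green_door below -0.015 rad and contact force between any of the fingers, the arm and green_door above 1 N).
2. the green-taped door stands ajar by its spring, the robot not touching it (value of joint green_door between 0.3 and 0.7 rad and contact force between each of the arm, the fingers and green_door below 0.1 N), for 0.2 s.
At the end, for the whole second after the job is handed in: The green-taped door stands open by more than 1.1 rad and is at rest, the blue- and orange-taped doors are shut (under 0.03 rad), and cup, bowls, moulds, jar and tamper are within 20 mm of where they were (value of joint green_door above 1.1 rad and velocity of joint green_door between -0.05 and 0.05 rad/s and value of joint each of blue_door, orange_door below 0.03 rad and distance of each of clay_cup, small_bowl, bisque_pot, mould_a, mould_b, glaze_jar, tamper from where it was at the start of the episode below 0.02 m); the robot touches nothing.
It fails at once if the blue- or orange-taped door is pressed in or comes open (value of joint any of blue_door, orange_door above 0.03 rad or value of joint any of blue_door, orange_door below -0.02 rad).
It fails at once if a pot, mould, jar or tamper is shoved, tipped or lifted (moved more than 25 mm) (distance of any of clay_cup, small_bowl, bisque_pot, mould_a, mould_b, glaze_jar, tamper from where it was at the start of the episode above 0.025 m).
It also fails if it takes over 48 s, if anything falls off the work surface, if the arm or the gripper's body presses on something with over 40 N, if the wrist force passes 120 N, or if a joint passes its speed limit or range.

## Working session

There is one attempt and no reset: what is moved stays moved. The work goes in short steps, Python scripts to look and compute and a tool call to move; the robot and the scene stay as the last step left them, time stands still between calls to the robot, and variables do not carry over. Pictures are saved under pics/ and viewed, and the job is handed in when it is done.

Besides the shell and the picture viewer there is one more tool, called after "Call:" as name([rows], argument=value, ...), one row to a line, values as JSON. drive_tool: Moves the arm, as the interface text tells. Shifts and turns lie within -1 to 1; 1 stands for 0.3 m of shift or 2 rad of turn. Its arguments: {"type":"object","properties":{"increments":{"type":"array"}},"required":["increments"]}

```bash
mkdir -p pics; python3 - <<'E'
from bench import *
import cv2,numpy as np
print(read_state())
for n in ("scene","top","wrist"):
    im=get_image(n); cv2.imwrite(f"pics/{n}0.png",im[:,:,::-1])
    c=calibration(n); print(n,c)
E
```

```text
{'clock': 0.0, 'joints': array([ 1.50562390e+00,  3.85605968e-01,  6.60351754e-03, -5.49159465e-04,
       -1.19400611e+00, -2.58618537e-01]), 'joint_vel': array([ 0.00028648,  0.00084958, -0.00271566, -0.00044629, -0.00011176,
        0.00041018]), 'joint_efforts': array([ 3.67905059e-04, -3.92288125e+01,  1.88397092e+01,  4.18604717e+00,
       -4.74438944e-03, -2.10595765e-06]), 'position': array([198.6294618 , 591.99126634, 241.17556594]), 'ee_rot': array([ 9.86906554e-01, -1.61289071e-01, -1.47192903e-04,  1.12559439e-03]), 'contact_force': array([ 0.05172326, -0.20322157,  0.00920101]), 'wrist_torque': array([-0.04991178,  0.04086777, -0.01796238]), 'gripper_width': 85.48078035697301}
scene {'fovy': 51.53484720818237, 'cx': 319.6383124325946, 'cy': 200.67675671912178, 'R': array([[-0.99781384, -0.06607859,  0.00107415],
       [-0.06335022,  0.95173239, -0.30032017],
       [ 0.01882243, -0.29973167, -0.95383785]]), 't': array([ 562.78968477,   26.13975282, 1267.87336594])}
top {'fovy': 49.51575871338124, 'cx': 320.30506278644583, 'cy': 192.8154398098258, 'R': array([[ 0.02343369, -0.99968387,  0.00911204],
       [-0.99681614, -0.02405936, -0.07601797],
       [ 0.07621316, -0.00730164, -0.99706481]]), 't': array([  36.82516566,  573.23243144, 1261.64709483])}
wrist {'fovy': 63.39388255212406, 'cx': 316.64239170801966, 'cy': 201.99176629458947, 'R': array([[-0.31742694, -0.94828102,  0.00180219],
       [-0.9136821 ,  0.30635291,  0.26708222],
       [-0.25382111,  0.08313246, -0.96367206]]), 't': array([624.00967387, -32.85638345, 378.11154032])}
```

View pics/scene0.png

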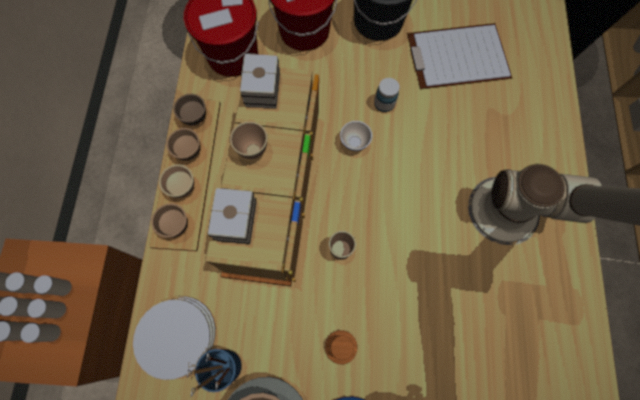

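View pics/top0.png

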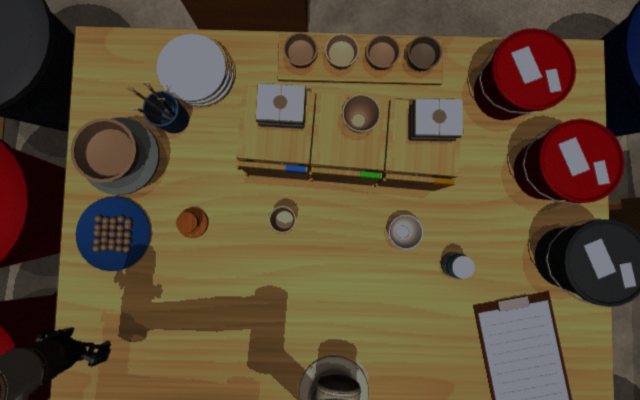

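View pics/wrist0.png

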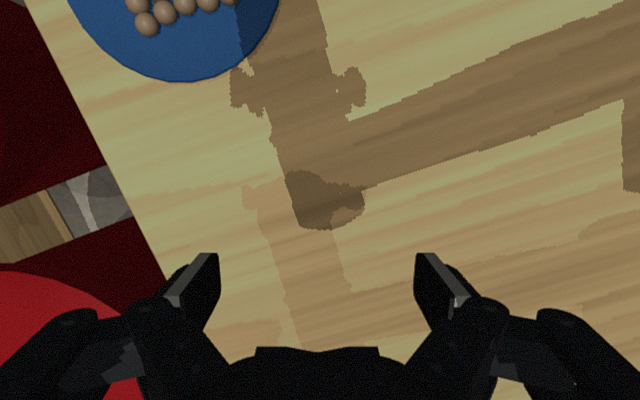

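```bash
cat > h.py <<'E'
import numpy as np,cv2
from bench import *
def ray(c,u,v):
    f=200/np.tan(np.radians(c['fovy'])/2)
    d=np.array([(u-c['cx'])/f,(v-c['cy'])/f,1.]);R=np.array(c['R']);t=np.array(c['t'])
    return -R.T@t, R.T@d
def onz(c,u,v,z):
    o,d=ray(c,u,v);return o+d*(z-o[2])/d[2]
def proj(c,X):
    f=200/np.tan(np.radians(c['fovy'])/2);p=np.array(c['R'])@X+c['t'];return np.array([f*p[0]/p[2]+c['cx'],f*p[1]/p[2]+c['cy']])
H={'green':(45,85),'blue':(100,125),'orange':(8,22)}
E
python3 - <<'E'
from h import *
for n in ("scene","top"):
    im=cv2.imread(f"pics/{n}0.png");c=calibration(n);hsv=cv2.cvtColor(im,cv2.COLOR_BGR2HSV)
    for k,(a,b) in H.items():
        m=cv2.inRange(hsv,(a,190,100),(b,255,255))
        nn,l,s,ce=cv2.connectedComponentsWithStats(m)
        for i in range(1,nn):
            if s[i,4]>20:
                q=cv2.minAreaRect(np.argwhere(l==i)[:,::-1].astype(np.float32))
                print(n,k,s[i],ce[i].round(1),'z240',onz(c,*ce[i],240).round(0), np.round(q[1],1))
c=calibration('top')
for nm,u,v,z in (('cup',283,218,90),('bowl',405,231,55),('jar',461,267,100),('tamper',192,222,50),('pot',361,112,320),):
    print(nm,onz(c,u,v,z).round(0))
def crop(n,x0,y0,x1,y1,s):
    im=cv2.imread(f"pics/{n}0.png")[y0:y1,x0:x1];im=cv2.resize(im,None,fx=s,fy=s,interpolation=cv2.INTER_CUBIC);return cv2.convertScaleAbs(im,alpha=1.8)
cv2.imwrite('pics/c1.png',crop('top',230,70,470,200,3.3));cv2.imwrite('pics/c2.png',crop('scene',200,50,400,290,2.4))
E
```

```text
scene orange [312  75   6  15  61] [315.2  83.4] z240 [ 593. -247.  240.] [14.  5.]
top green [360 172  20   6  85] [369.6 174.1] z240 [605. -68. 240.] [19.2  4.3]
top blue [286 166  19   5  68] [295.2 168. ] z240 [615. 115. 240.] [ 4. 18.]
top orange [434 178  21   6  90] [444.4 180.6] z240 [ 593. -253.  240.] [20.1  4.3]
top orange [177 213  29  24 449] [189.8 224.6] z240 [470. 368. 240.] [23. 28.]
cup [494. 153.  90.]
bowl [ 466. -195.   55.]
jar [ 371. -341.  100.]
tamper [477. 417.  50.]
pot [738. -37. 320.]
```

View pics/c1.png

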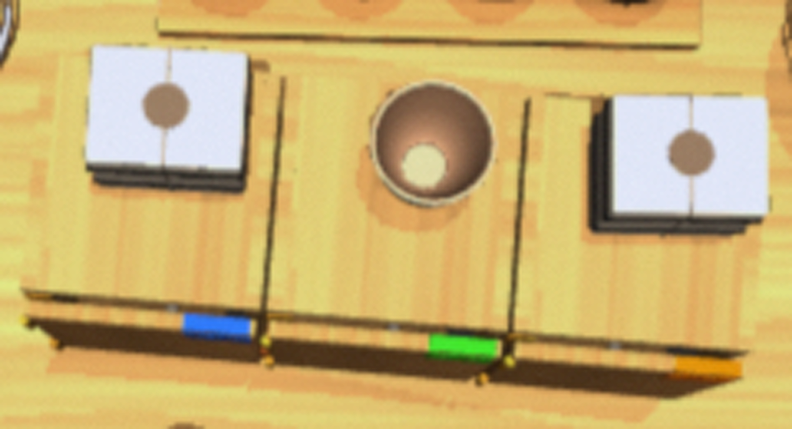

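View pics/c2.png

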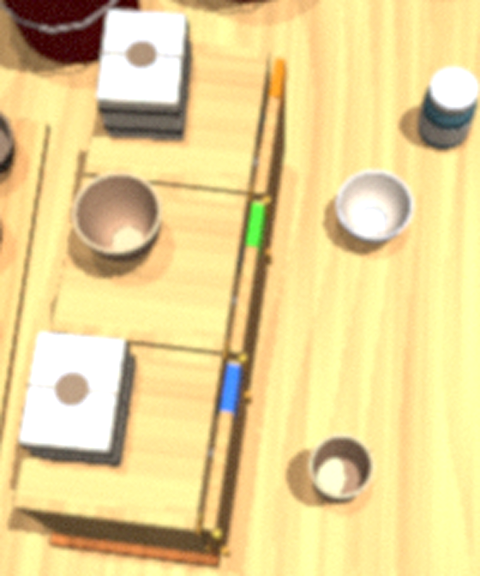

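```bash
python3 - <<'E'
from h import *
from scipy.spatial.transform import Rotation as Ro
P={}
for n in ("scene","top"):
    im=cv2.imread(f"pics/{n}0.png");c=calibration(n);hsv=cv2.cvtColor(im,cv2.COLOR_BGR2HSV)
    print(n,'cam',ray(c,0,0)[0].round())
    for k,(a,b) in H.items():
        m=cv2.inRange(hsv,(a,150,60),(b,255,255))
        nn,l,s,ce=cv2.connectedComponentsWithStats(m)
        for i in range(1,nn):
            if s[i,4]>20 and s[i,2]<24: 
                p=onz(c,*ce[i],240);print(n,k,s[i],ce[i].round(1),p.round(1));P[n,k]=p
    d=P.get((n,'blue')); 
    if d is not None: v=d-P[n,'orange'];print('yaw',np.arctan2(-v[0],v[1]),np.linalg.norm(v)/368)
R=Ro.from_quat(read_state()['ee_rot']).as_matrix();print(R.round(3))
E
```

```text
scene cam [ 539.  392. 1217.]
scene green [302 135   9  18 114] [306.1 143.6] [603.8 -66.3 240. ]
scene blue [292 203   8  18 100] [295.7 211.5] [615.2 117.2 240. ]
scene blue [340 398  21   2  34] [349.6 398.6] [464.9 526.  240. ]
scene orange [408  36   7  10  46] [411.4  40.7] [ 332.2 -402.6  240. ]
scene orange [417  71  10  17  84] [420.9  79.4] [ 306.4 -278.2  240. ]
scene orange [311  74   8  21 103] [315.1  83.5] [ 592.8 -246.2  240. ]
scene orange [309 131   5  10  21] [311.4 134.4] [592.  -93.5 240. ]
yaw 0.20237096206372582 1.718354194872664
top cam [ 474.   60. 1301.]
top green [360 171  21   8 129] [369.5 174.6] [603.4 -68.2 240. ]
top blue [634  71   6  13  47] [637.3  76.1] [ 869.9 -740.5  240. ]
top blue [286 165  19   8 115] [295.2 168.3] [614.5 115.4 240. ]
top orange [357  40  11   3  21] [362.2  41.1] [941.8 -44.8 240. ]
top orange [218  42  14  19  55] [225.1  51.1] [906.5 299.4 240. ]
top orange [565  43  11  25  27] [571.8  54.8] [ 920.9 -575.6  240. ]
top orange [467  76   9   9  31] [471.   79.9] [ 849.  -319.8  240. ]
top orange [278  80  21   2  23] [288.7 
[... 1193 characters left out ...]
79  14   8  39] [187.6 381.9] [ 98.8 355.9 240. ]
top orange [ 97 384   7   7  21] [ 99.5 386. ] [ 85.1 562.9 240. ]
top orange [147 389  14   9  32] [154.7 392.8] [ 72.4 432.1 240. ]
top orange [200 388   7   7  21] [203.9 391.3] [ 78.  316.4 240. ]
top orange [229 389  10   7  22] [233.5 391.2] [ 79.7 246.6 240. ]
top orange [185 390   9  10  30] [188.5 396.1] [ 66.4 352.2 240. ]
top orange [167 392  13   8  41] [172.3 395.6] [ 66.7 390.4 240. ]
top orange [220 393  11   7  27] [224.7 396.2] [ 67.8 266.8 240. ]
top orange [130 394  18   6  44] [137.2 397.2] [ 61.5 472.7 240. ]
yaw -2.144493772005709 1.7891929800673159
[[ 0.948 -0.318 -0.   ]
 [-0.318 -0.948 -0.002]
 [ 0.     0.002 -1.   ]]
```

Call:
drive_tool([
  [-1,[0,0,0],-0.066],
  [-1,[0,0,0],-0.066],
  [-1,[0.076,0.132,0],0],
  [-1,[0.076,0.132,0],0],
  [-1,[0.076,0.132,0],0],
  [-1,[0.076,0.132,0],0],
  [-1,[0.076,0.132,0],0],
  [-1,[0.076,0.132,0],0],
  [-1,[0.076,0.132,0],0],
  [-1,[0.076,0.132,0],0],
  [-1,[0.076,0.132,0],0],
  [-1,[0.076,0.132,0],0],
  [-1,[0.076,0.132,0],0],
  [-1,[0.076,0.132,0],0],
  [-1,[0.076,0.132,0],0],
  [-1,[0.076,0.132,0],0],
  [-1,[0.076,0.132,0],0],
  [-1,[0.076,0.132,0],0],
])

```text
clock: 2.4
position: [525.5, -63.2, 242.1]
ee_rot: [1.0, -0.03, -0.0, -0.0]
contact_force: [0.3, 0.2, 0.9]
gripper_width: 0.3
```

```bash
python3 - <<'E'
from h import *
from scipy.spatial.transform import Rotation as Ro
s=read_state();R=Ro.from_quat(s['ee_rot']).as_matrix();print(s['position'],R.round(3),s['gripper_width'],s['contact_force'])
c=calibration('wrist');im=get_image('wrist');cv2.imwrite('pics/w1.png',im[:,:,::-1]);np.save('w1.npy',c,allow_pickle=True)
for X in ((598.5,-67,215),(598,-97,240),(608,77,240)): print(proj(c,np.array(X)))
for n in ('scene','top'): cv2.imwrite(f'pics/{n}1.png',get_image(n)[:,:,::-1])
E
```

```text
[525.47357811 -63.22399806 242.10762798] [[ 0.998 -0.06  -0.   ]
 [-0.06  -0.998  0.   ]
 [-0.    -0.    -1.   ]] 0.30074190804181783 [0.25558482 0.17123587 0.86092616]
[314.50731543 102.53100745]
[390.94908782  97.30674664]
[-55.66134596  98.05041525]
```

View pics/w1.png

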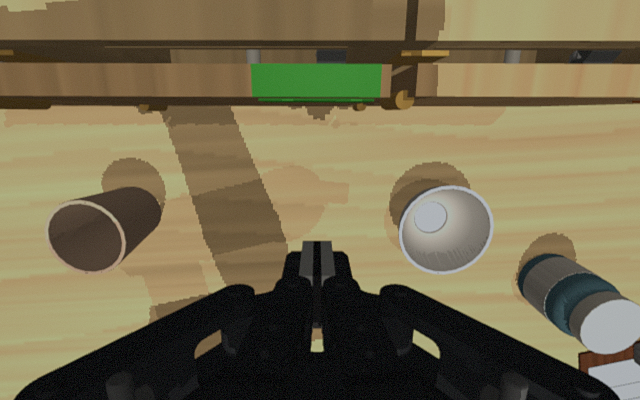

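View pics/scene1.png

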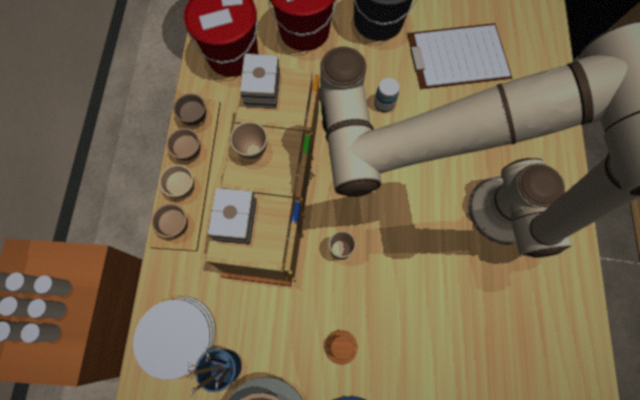

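```bash
python3 - <<'E'
from h import *
c=np.load('w1.npy',allow_pickle=True).item();im=cv2.imread('pics/w1.png')
print([tuple(x) for x in im[56:112:2,317]])
for v in (63,98,100): print(v,onz(c,317,v,240).round(1))
print(onz(c,252,80,240),onz(c,382,80,240),onz(c,391,97,240))
print('tip',onz(c,302,241,231),onz(c,331,241,231),onz(c,317,241,231))
E
```

```text
[(np.uint8(46), np.uint8(51), np.uint8(48)), (np.uint8(40), np.uint8(49), np.uint8(48)), (np.uint8(41), np.uint8(47), np.uint8(48)), (np.uint8(60), np.uint8(65), np.uint8(67)), (np.uint8(53), np.uint8(131), np.uint8(63)), (np.uint8(61), np.uint8(141), np.uint8(69)), (np.uint8(52), np.uint8(134), np.uint8(60)), (np.uint8(48), np.uint8(133), np.uint8(59)), (np.uint8(55), np.uint8(136), np.uint8(61)), (np.uint8(52), np.uint8(134), np.uint8(60)), (np.uint8(51), np.uint8(135), np.uint8(61)), (np.uint8(55), np.uint8(137), np.uint8(65)), (np.uint8(53), np.uint8(136), np.uint8(63)), (np.uint8(50), np.uint8(133), np.uint8(59)), (np.uint8(55), np.uint8(136), np.uint8(63)), (np.uint8(55), np.uint8(137), np.uint8(63)), (np.uint8(54), np.uint8(135), np.uint8(63)), (np.uint8(52), np.uint8(136), np.uint8(61)), (np.uint8(53), np.uint8(134), np.uint8(59)), (np.uint8(54), np.uint8(136), np.uint8(62)), (np.uint8(48), np.uint8(121), np.uint8(61)), (np.uint8(29), np.uint8(81), np.uint8(50)), (np.uint8(33), np.uint8(97), np.uint8(34)), (np.uint8(20), np.uint8(50), np.uint8(46)), (np.uint8(33), np.uint8(47), np.uint8(61)), (np.uint8(57), np.uint8(81), np.uint8(98)), (np.uint8(63), np.uint8(92), np.uint8(112)), (np.uint8(66), np.uint8(95), np.uint8(115))]
63 [612.1 -68.9 240. ]
98 [599.4 -68.2 240. ]
100 [598.7 -68.1 240. ]
[607.50696544 -43.60954594 240.        ] [604.55744982 -93.54766991 240.        ] [598.11296146 -97.01955549 240.        ]
tip [536.33920556 -57.43652031 231.        ] [535.53637815 -71.03105429 231.        ] [535.92394969 -64.46818116 231.        ]
```

Call:
drive_tool([
  [-1,[0.03,0,0.037],0],
  [-1,[0.03,0.002,0.037],0],
  [-1,[0.04,0.002,0],0],
  [-1,[0.04,0,0],0],
  [-1,[0.03,0,0],0],
  [-1,[0,0,0],0],
])

```text
clock: 3.3
position: [576.7, -65.9, 220.1]
ee_rot: [1.0, -0.03, 0.0, -0.0]
contact_force: [0.1, 0.5, 1.3]
gripper_width: -0.1
```

Call:
drive_tool([
  [-1,[0.01,0,0],0],
  [-1,[0.01,0,0],0],
  [-1,[0.01,0,0],0],
  [-1,[0.007,0,0],0],
  [-1,[0.005,0,0],0],
  [-1,[0,0,0],0],
])

```text
clock: 4.05
position: [588.1, -66.8, 220.1]
ee_rot: [1.0, -0.03, -0.001, 0.0]
contact_force: [-2.3, -0.0, 1.4]
gripper_width: 0.1
```

Call:
drive_tool([
  [-1,[0.006,0,0],0],
  [-1,[0.005,0,0],0],
  [-1,[0.004,0,0],0],
  [-1,[0,0,0],0],
])

```text
clock: 4.55
position: [592.0, -67.0, 220.1]
ee_rot: [1.0, -0.03, -0.001, 0.0]
contact_force: [-5.0, 0.2, 3.3]
gripper_width: -0.3
```

Call:
drive_tool([
  [-1,[0.005,0,0],0],
  [-1,[0.004,0,0],0],
  [-1,[0.003,0,0],0],
  [-1,[0,0,0],0],
])

```text
clock: 5.05
position: [593.5, -67.1, 220.1]
ee_rot: [1.0, -0.03, -0.004, 0.0]
contact_force: [-10.1, 2.6, 6.0]
gripper_width: 0.2
```

Call:
drive_tool([
  [-1,[-0.06,0,0],0],
  [-1,[-0.08,0,0],0],
  [-1,[-0.08,0,0],0],
  [-1,[-0.08,0,0],0],
  [-1,[-0.08,0,0],0],
  [-1,[-0.06,0,0],0],
  [-1,[0,0,0],0],
  [-1,[0,0,0],0],
  [-1,[0,0,0],0],
  [-1,[0,0,0],0],
  [-1,[0,0,0],0],
  [-1,[0,0,0],0],
  [-1,[0,0,0],0],
  [-1,[0,0,0],0],
  [-1,[0,0,0],0],
  [-1,[0,0,0],0],
])

```text
clock: 7.05
position: [464.8, -59.3, 220.1]
ee_rot: [1.0, -0.03, 0.0, 0.0]
contact_force: [0.8, 0.0, -0.1]
gripper_width: -0.0
```

```bash
python3 - <<'E'
from h import *
s=read_state();print(s['position'],s['contact_force'])
c=calibration('wrist');im=get_image('wrist');cv2.imwrite('pics/w2.png',im[:,:,::-1]);np.save('w2.npy',c,allow_pickle=True)
cv2.imwrite('pics/top2.png',get_image('top')[:,:,::-1])
E
```

```text
[464.8299268  -59.33791313 220.1285937 ] [ 0.8083334   0.01009304 -0.14302101]
```

View pics/w2.png

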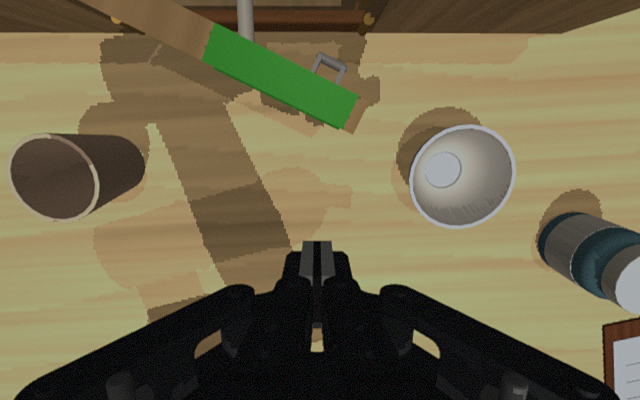

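View pics/top2.png

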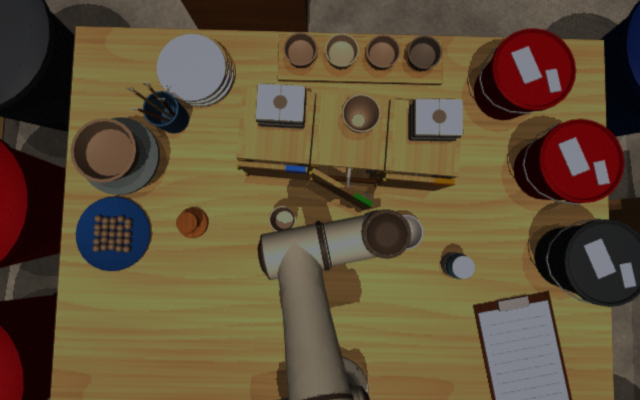

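```bash
python3 - <<'E'
from h import *
c=np.load('w2.npy',allow_pickle=True).item()
a=onz(c,352,131,240);b=onz(c,367,101,240);t1=onz(c,204,58,240);t0=onz(c,345,128,240)
print('front corner',a,'back',b,'tape line',t1,t0, 'ang',np.arctan2(t1[0]-t0[0],t1[1]-t0[1])-0.06)
ex=np.array([.9982,-.06]);d=np.array([.06,.9982]);Hn=np.array([599.5,-68.2])+145*d
print('hinge',Hn)
def pos(u,w): return Hn-u*d-w*ex
for nm,p in(('a',a),('b',b)): q=p[:2]-Hn;print(nm,'u',-q@d,'w',-q@ex)
q=np.array([464.8,-59.3])-Hn;print('tcp u,w',-q@d,-q@ex)
prev=np.array([170.,30])
for th,r in((.44,158),(.6,157),(.75,156),(.9,154),(1.0,152),(1.1,150),(1.2,148),(1.3,146),(1.4,144)):
    C=r*np.array([np.cos(th),np.sin(th)])+(12+15*np.sin(th)+11*np.cos(th))*np.array([np.sin(th),-np.cos(th)])
    dl=C-prev;prev=C;print(th,C.round(0),pos(*C).round(0),'row tx,ty',(-dl[1]/300).round(3),(dl[0]/300).round(3))
E
```

```text
front corner [526.74765909 -75.30889169 240.        ] back [536.03932864 -80.48159275 240.        ] tape line [552.04380678 -29.33315654 240.        ] [527.86384661 -73.0073825  240.        ] ang 0.44563637463527667
hinge [608.2    76.539]
a u 156.46170593880308 w 72.19485319571723
b u 161.0675959655933 w 62.60954658644021
tcp u,w 144.1984898 134.99154000000004
0.44 [155.  42.] [557. -76.] row tx,ty -0.039 -0.05
0.6 [146.  64.] [535. -66.] row tx,ty -0.075 -0.029
0.75 [135.  84.] [516. -53.] row tx,ty -0.066 -0.038
0.9 [120. 102.] [500. -37.] row tx,ty -0.058 -0.05
1.0 [108. 111.] [491. -24.] row tx,ty -0.033 -0.039
1.1 [ 95. 120.] [483. -11.] row tx,ty -0.028 -0.043
1.2 [ 82. 127.] [476.   3.] row tx,ty -0.024 -0.045
1.3 [ 67. 133.] [472.  17.] row tx,ty -0.019 -0.047
1.4 [ 53. 137.] [468.  32.] row tx,ty -0.014 -0.049
```

Call:
drive_tool([
  [-1,[0,0.07,0],0],
  [-1,[0,0.1,0],0],
  [-1,[0,0.1,0],0],
  [-1,[0.05,0,0],0],
  [-1,[0.08,0,0],0],
  [-1,[0.08,0,0],0],
  [-1,[0.08,0,0],0],
  [-1,[0.05,0,0],0],
  [-1,[0,0,0],0],
])

```text
clock: 8.28
position: [562.5, -145.9, 219.5]
ee_rot: [1.0, -0.03, -0.0, -0.0]
contact_force: [0.5, -0.2, 0.7]
gripper_width: -0.2
```

```bash
python3 - <<'E'
from h import *
s=read_state();print(s['position'],s['contact_force'])
im=get_image('wrist');cv2.imwrite('pics/w3.png',im[:,:,::-1])
E
```

```text
[ 562.51615861 -145.88967846  219.49390732] [ 0.53316675 -0.16881656  0.65667159]
```

View pics/w3.png

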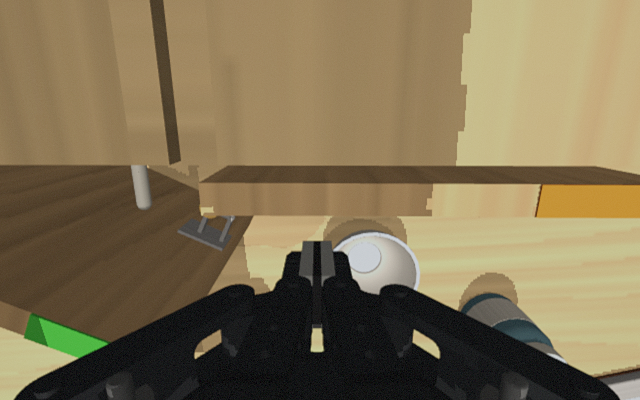

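Call:
drive_tool([
  [-1,[0,-0.05,-0.013],0],
  [-1,[0,-0.06,0],0],
  [-1,[0,-0.05,0],0],
  [-1,[0,-0.03,0],0],
  [-1,[0,0,0],0],
])

```text
clock: 8.95
position: [565.2, -88.5, 224.1]
ee_rot: [1.0, -0.029, 0.0, 0.0]
contact_force: [0.4, 0.0, 0.2]
gripper_width: -0.1
```

```bash
python3 - <<'E'
from h import *
s=read_state();print(s['position'],s['contact_force'])
im=get_image('wrist');cv2.imwrite('pics/w4.png',im[:,:,::-1])
E
```

```text
[565.24314095 -88.50703229 224.09559536] [0.41777327 0.0096472  0.23083355]
```

View pics/w4.png

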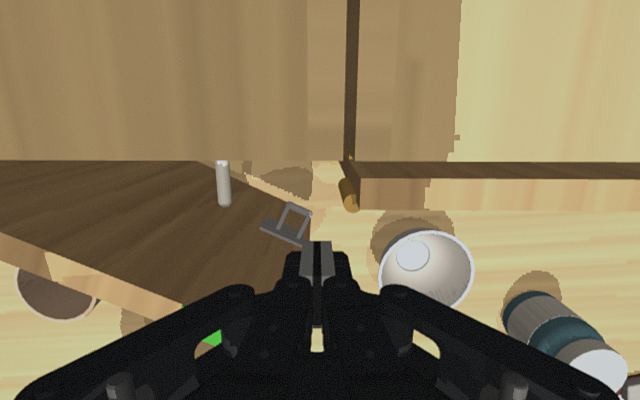

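Call:
drive_tool([
  [-1,[-0.015,-0.02,0],0],
  [-1,[-0.015,-0.02,0],0],
  [-1,[-0.037,-0.015,0],0],
  [-1,[-0.037,-0.015,0],0],
  [-1,[-0.033,-0.019,0],0],
  [-1,[-0.033,-0.019,0],0],
  [-1,[-0.029,-0.025,0],0],
  [-1,[-0.029,-0.025,0],0],
  [-1,[0,0,0],0],
])

```text
clock: 10.12
position: [499.2, -37.4, 224.2]
ee_rot: [1.0, -0.029, 0.0, -0.0]
contact_force: [0.7, 0.5, 0.9]
gripper_width: 0.2
```

```bash
python3 - <<'E'
from h import *
s=read_state();print(s['position'],s['contact_force'])
im=get_image('wrist');cv2.imwrite('pics/w5.png',im[:,:,::-1])
E
```

```text
[499.22495092 -37.39125793 224.16893115] [0.69128708 0.46554255 0.93443953]
```

View pics/w5.png

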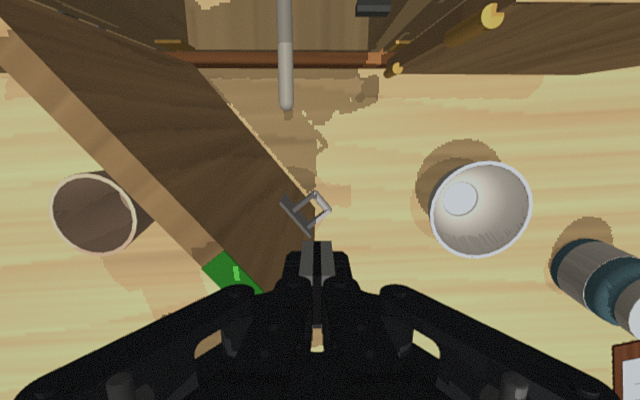

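Call:
drive_tool([
  [-1,[-0.016,-0.019,0],0],
  [-1,[-0.016,-0.019,0],0],
  [-1,[-0.014,-0.022,0],0],
  [-1,[-0.014,-0.022,0],0],
  [-1,[-0.012,-0.023,0],0],
  [-1,[-0.012,-0.023,0],0],
  [-1,[-0.01,-0.024,0],0],
  [-1,[-0.01,-0.024,0],0],
  [-1,[-0.007,-0.024,0],0],
  [-1,[-0.007,-0.024,0],0],
  [-1,[-0.004,-0.02,0],0],
  [-1,[-0.003,-0.02,0],0],
  [-1,[0,0,0],0],
])

```text
clock: 11.8
position: [467.2, 43.8, 224.1]
ee_rot: [1.0, -0.03, 0.0, -0.0]
contact_force: [-0.9, -0.5, -0.1]
gripper_width: -0.1
```

```bash
python3 - <<'E'
from h import *
s=read_state();print(s['position'],s['contact_force'])
im=get_image('wrist');cv2.imwrite('pics/w6.png',im[:,:,::-1])
E
```

```text
[467.24843579  43.7607355  224.0684869 ] [-0.85698078 -0.54053714 -0.10649201]
```

View pics/w6.png

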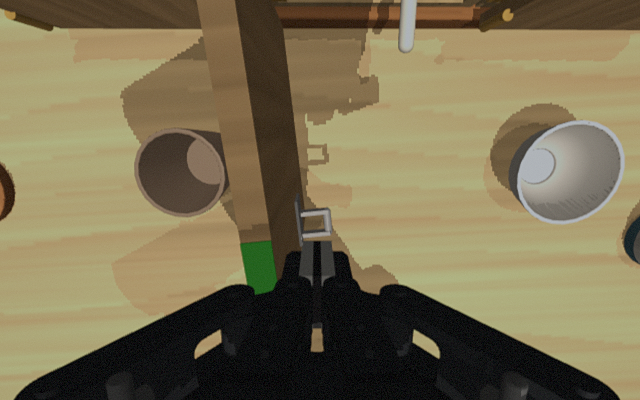

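Call:
drive_tool([
  [-1,[0,0.03,0],0],
  [-1,[0,0.06,0],0],
  [-1,[0,0.08,-0.05],0],
  [-1,[0,0.08,-0.1],0],
  [-1,[-0.05,0.08,-0.1],0],
  [-1,[-0.05,0,-0.05],0],
  [-1,[0,0,0],0],
  [-1,[0,0,0],0],
  [-1,[0,0,0],0],
  [-1,[0,0,0],0],
])

```text
clock: 13.1
position: [431.3, -53.4, 313.2]
ee_rot: [1.0, -0.03, -0.001, 0.0]
contact_force: [-0.2, -0.6, 0.4]
gripper_width: 0.1
```

```bash
python3 - <<'E'
from h import *
s=read_state();print(s['position'],s['contact_force'])
c=calibration('wrist')
cv2.imwrite('pics/w7.png',get_image('wrist')[:,:,::-1]);np.save('w7.npy',c,allow_pickle=True)
cv2.imwrite('pics/top7.png',get_image('top')[:,:,::-1])
E
```

```text
[431.31704285 -53.42297526 313.18364346] [-0.23560159 -0.56956145  0.39730472]
```

View pics/w7.png

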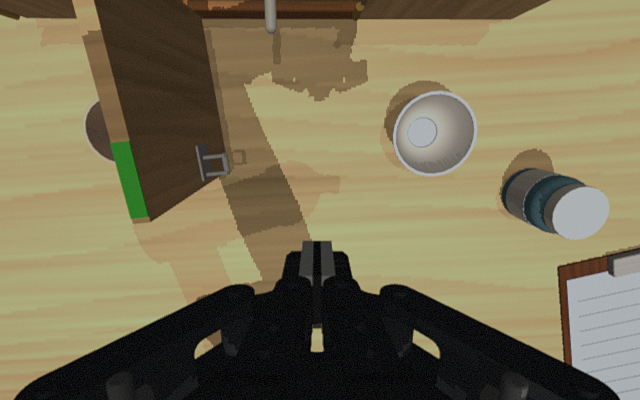

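View pics/top7.png

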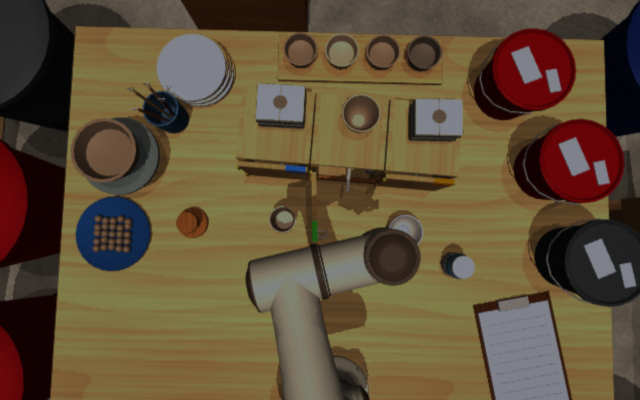

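```bash
python3 - <<'E'
from h import *
c=np.load('w7.npy',allow_pickle=True).item()
a=onz(c,150,219,240);b=onz(c,94,0,240);print('angle',np.arctan2(b[0]-a[0],b[1]-a[1])-.06, a,b)
print(read_state()['joint_vel'].round(3)); print(job_done())
E
```

```text
angle 1.4651464560081053 [438.22302357  56.20175527 240.        ] [567.0299521  62.0858628 240.       ]
[-0.003 -0.007  0.003  0.    -0.001 -0.001]
the job is handed in; nothing more can be done
None
```

The green-taped door is open to about 1.47 rad (84°), and the job was handed in at about 13 s; no verdict was reported.

- **Press:** I shut the gripper and pressed at the green tape until the door was about 5 mm in, with about 10 N at the wrist. Then I backed the finger off 130 mm.
- **Spring:** the door sprang to about 0.45 rad with the finger clear of it.
- **Swing:** I brought the finger round behind the free edge from the right and pushed the door open along an arc. Forces stayed around 1 N. I then moved the finger clear and raised it.

**Last checks:** the last top and wrist pictures showed the blue and orange doors shut and the cup, bowls, moulds, jar and tamper where they had been. I judged these by eye and did not measure them. The force reading was back at about 0.5 N, which is its idle level. None of the checks failed or disagreed.

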